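# Clear and open a caught photometer cover

### The job

Clear the brush off the photometer's black sample cover: lay it flat in its slot of the tool tray, bristles to the blue end. Then, before touching the blue release, tug the cover gently upward by its orange grip to learn whether it is caught; if it is, slide the blue release fully away from the cover, then swing the cover well open (about 60 degrees or more). It falls shut by itself, so finish while still holding it open, and leave the flasks, the paper roll and the spatula alone.

Things in the scene. Friction and masses are not known exactly. Their poses are not given: they have to be found in the camera images.
- instrument: Benchtop photometer, white, fixed. 400 mm deep (x), 500 mm wide (y), deck 110 mm high, raised console 145 mm high over its far part (from 25 mm beyond the origin on). Origin: centre of its underside; -x faces the robot.
- cover: Black sample cover on the deck, 160 mm (x) by 180 mm (y), 12 mm thick, top 122 mm above the bench. Origin on its hinge line: far edge, mid-width, deck height. Shut, it spans x = -160 to 0 mm and its axes are the instrument's. It turns about its y axis, the near edge going up and away from the robot. Spring and weight close it (about 2.5 N at the grip all along); it never stays open by itself.
- cover_grip (a point): Centre of the orange upright grip fin at the cover's near edge: 12 mm thick (y), 30 mm along x, 32 mm high above the cover (122 to 154 mm above the bench). The point is at cover x = -145 mm, 16 mm above the cover's top. Pinch it from above on its y faces; it may pivot between the pads as the cover swings.
- cover_angle (a joint): Cover angle: 0 shut, grows as it opens, stop at 1.3 rad.
- catch: Dark steel plate on the deck right (-y) of the cover, 44 by 70 mm, 3 mm thick. Origin: on the deck below the release's start; axes as the instrument's. The catch hidden below holds the cover or not, at random and unseen: if caught, the cover lifts only about 4 mm at the grip (0.03 rad), then stops hard; do not force it (45 N at the catch is too much). If not, it swings freely.
- release_top (a point): Top centre of the blue release tab, 22 mm (x) by 14 mm (y), standing 22 mm above the catch plate (top 135 mm above the bench). It slides along the catch's -y, away from the cover; its start is 55 mm from the cover's side edge. It can be pinched or pushed.
- release_slide (a joint): Release tab travel: 0 at the start, 0.015 m at the end stop. It needs about 2 N and stays where it is left. Fully over, it has put the catch out and the cover stays uncaught.
- brush: Flat wooden-handled dusting brush lying on the cover, 160 mm long along its x, handle 16 mm wide and 16 mm high from x = -80 to 20 mm, brass ferrule and cream bristles 26 mm wide from x = 20 to 80 mm. Origin: centre of its underside. 40 to 85 g.
- brush_tip (a point): Bristle end of the brush, 80 mm along its x from its origin.
- tray: Grey fixed tool tray, 220 mm (its x) by 134 mm (its y), floor 4 mm thick, walls 14 mm high overall. Two long slots along its x: at +y the empty brush slot (blue floor and rim at its +x end), at -y one that holds a steel spatula. The long walls have gaps 80 mm long at mid-length for the fingers. Origin: centre of its underside.
- brush_slot (a point): Centre of the brush slot's floor, 4 mm above the bench, axes as the tray's. The slot is 212 mm long (x) and 48 mm wide (y); the blue end is at +x.
- flask_red: Flask with red contents, 84 mm wide, 185 mm high, loose. Origin: centre of its underside.
- flask_clear: Clear flask of the same size, loose. Origin: centre of its underside.
- roll: White paper roll standing on the bench, 96 mm wide, 100 mm high, loose. Origin: centre of its underside.
- spatula: Steel spatula, 170 mm by 18 mm, 5 mm thick, loose in the tray's other slot. Origin: centre of its underside.

How it is judged (in metres and radians):
On the way, in this order (a step that is already met when the one before it is completed fails the run):
1. the brush lies flat and released in its slot, bristles to the blue end, the cover still shut (x of brush in the frame of brush_slot between -0.028 and 0.028 m and y of brush in the frame of brush_slot between -0.014 and 0.014 m and z of brush in the frame of brush_slot between -0.003 and 0.004 m and x of brush_tip in the frame of brush_slot above 0.05 m and angle between brush's own z axis and vertical below 0.15 rad and linear speed of brush below 0.05 m/s and contact force between the fingers and brush below 0.2 N and value of joint cover_angle below 0.02 rad), for 0.2 s.
2. with the release untouched, the cover is tugged: the catch takes at least 3 N, or the cover comes up by 0.12 rad (value of joint release_slide below 0.005 m and (contact force between catch and cover above 3 N or value of joint cover_angle above 0.12 rad)), for 0.05 s.
3. the cover is swung open beyond 0.95 rad in the fingers (value of joint cover_angle above 0.95 rad and contact force between the fingers and cover above 0.8 N), for 0.2 s.
At the end, for the whole second after the job is handed in: Cover at 0.95 rad or more, at rest, borne by the fingers (over 0.8 N); brush released, flat in its slot (28 mm along, 14 mm across of its centre, underside within 4 mm of the floor), bristles to the blue end; flasks, roll, spatula within 30 mm of their starts (all of step 3 and x of brush in the frame of brush_slot between -0.028 and 0.028 m and y of brush in the frame of brush_slot between -0.014 and 0.014 m and z of brush in the frame of brush_slot between -0.003 and 0.004 m and x of brush_tip in the frame of brush_slot above 0.05 m and angle between brush's own z axis and vertical below 0.15 rad and linear speed of brush below 0.05 m/s and contact force between the fingers and brush below 0.2 N and velocity of joint cover_angle between -0.1 and 0.1 rad/s and distance of each of flask_red, flask_clear, roll, spatula from where it was at the start of the episode below 0.03 m); the arm keeps its last pose, push and grip.
It fails at once if a flask, the roll or the spatula is shifted by over 30 mm or a flask tipped (distance of any of flask_red, flask_clear, roll, spatula from where it was at the start of the episode above 0.03 m or angle between any of flask_red, flask_clear, roll's own z axis and vertical above 0.35 rad).
It fails at once if the caught cover is forced: the catch takes over 45 N (contact force between catch and cover above 45 N).
It also fails if it takes over 72 s, if anything falls off the work surface, if the arm or the gripper's body presses on something with over 40 N, if the wrist force passes 120 N, or if a joint passes its speed limit or range.

### The arm

A 7-joint arm with a two-finger parallel gripper is mounted at the origin on the work surface. World frame = base frame: x ahead of the robot, y to its left, z up, the work surface at z = 0. Lengths are in m, angles in degrees, forces in N, time in s.
With the tool pointing down it reaches from about 0.35 to 0.9 m from the base axis. Payload 19.9 kg.
Tool frame: the origin (TCP) lies between the finger pads; the fingertips stand 11 mm ahead of it and the grasp point (between the pads) lies 8 mm behind it (env.tip_extent is the distance from the TCP to the fingertips, in m); z points along the fingers, y is the line along which they close (so a half turn about z gives the same grasp; the last joint's range is limited). The gripper opens to 94 mm and grips with 3 to 60 N. Pads are 16 mm wide; open, the fingers measure 119 mm over their backs; the gripper's body (75 mm by 177 mm) begins 78 mm behind the grasp point.
Start: joints at [72.565, 23.915, -0.59, 92.452, 0.269, 63.638, -3.037], TCP at [0.162, -0.604, 0.216] pointing down, gripper open.
Joint ranges: [-161.28, 161.28], [-22.2, 115.67], [-73.04, 71.86], [3.21, 147.25], [-68.34, 248.33], [10.77, 114.83], [-161.83, 161.83]. Speed limits (degrees/s): [108.29, 108.29, 136.94, 136.94, 172.46, 172.46, 172.46].

### API

Orientations are given as a 3x3 rotation matrix whose columns are the frame's x, y, z axes.
In Python, from rig import telemetry, vision, order, models, env gives the robot as it stands.
- The arm moves only by the tool play_rows, never from a script. Its argument "series" is a list of rows, each a list of 7 numbers: the closure, from -1 (fully open) to 1 (shut), then the shift along the tool's x, y, z in cm, then the turn, a rotation vector about the tool's x, y, z in rad. A call has 1 to 8 rows; each row shifts and turns the commanded pose from where the row before left it, along the tool's axes as they then stand; what a row does not reach is not made up. A row lasts 1/10 s, in which the tool goes at most 50 mm and 8.59 degrees, less where a joint would pass 70% of its speed; a pose out of reach is approached as far as the arm can. A call is refused whole if a number of a shift passes 5 or a number of a turn 0.15, either way. A call with a gripper value outside its range is refused whole. The fingers move at their own pace and stop on an object; the grip force is fixed at half the most. Time passes only in rows, so rows that do not move let the fingers close. It gives the time, the measured TCP pose, the force, the opening and the grip force at its end, in the units of the state.
- telemetry.observe(): the state, without advancing time (a new reading comes with each control period).
- vision.read_camera(name): name is "side" or "top" or "wrist"; returns the picture (420x560x3 uint8, red, green, blue); there is no depth.
- vision.calibration(name): a dict with "K" (3x3 intrinsics, pixels), "k1" (the pictures are not rectified: a ray, as slopes to the right and down, at radius r is drawn at 1 + k1 r^2 times it, then the intrinsics apply), "xyz" and "orientation" of the camera in the world. Camera axes: x right, y up, looking along -z (the intrinsics and any distortion apply to the point x, -y, -z); pixel columns grow to the right and rows downward; lengths in m; the calibration is good to about 2 mm. A picture is of the moment at which its call begins: read the wrist's pose just before it. calibration takes no time and is no camera call; for the wrist camera it gives the pose at the moment of the call.
- order.close_job(): hands the job in; it is judged then, once.
Trained networks look in the newest picture that a camera, given by its name, has taken for a name from the list of things; names that differ only in an ending like _2 or _b are one class to them, and where a whole thing is asked for, a point or a joint stands for the part that bears it (a point fixed in the world has none). Each returns a list of dicts, best first, with "p" (0 to 1); they miss things now and then, are a little off and sometimes report something else, mostly with a low value. They report only what shows in the picture. A call takes as long as a camera call.
- models.spot_in(thing, camera): "centre" ([row, column] in pixels, amid what is visible of it).
- models.mark_of(thing, camera): "centre" ([row, column] in pixels: a listed point, or the origin of a listed thing).
The state is a dict: "clock": time; "q": joint angles; "dq": joint speeds; "joint_efforts": joint torques, N m; "tcp_pos": TCP position; "ee_rot": TCP orientation; "ft_force": force on the tool from outside, world axes, zero at the start; "torque": the same for the moment, N m; "width": finger opening in m; "grip_force": force on a finger pad.
Only numpy, scipy, OpenCV 4.12 (cv2) and the standard library are available. Lean on these libraries where they do the work, as an engineer would, in place of code of your own. Each camera call takes 0.05 s, during which the arm holds its last target. There are 200 camera calls.

## Working session

There is one attempt and no reset: what is moved stays moved. The work goes in short steps, Python scripts to look and compute and a tool call to move; the robot and the scene stay as the last step left them, time stands still between calls to the robot, and variables do not carry over. Pictures are saved under pics/ and viewed, at most 10 in all, crops included, and the job is handed in when it is done.

Besides the shell and the picture viewer there is one more tool, called after "Call:" as a command line: name --pt "numbers of a row" for each row, then --argument value for the rest. play_rows: Moves the arm, as the interface text tells. Its arguments: {"type":"object","properties":{"series":{"type":"array"}},"required":["series"]}

```bash
mkdir -p pics
cat > h.py <<'E'
import numpy as np, cv2
from rig import telemetry, vision, order, models, env
def ray(cam,rc,cal=None):
    c=cal or vision.calibration(cam);K=np.array(c["K"]);k=c["k1"]
    d=np.array([(rc[1]-K[0,2])/K[0,0],(rc[0]-K[1,2])/K[1,1]]);u=d.copy()
    for _ in range(30): u=d/(1+k*(u@u))
    R=np.array(c["orientation"]);v=R@np.array([u[0],-u[1],-1.]);return np.array(c["xyz"]),v
def atz(cam,rc,z,cal=None):
    o,v=ray(cam,rc,cal);return o+v*(z-o[2])/v[2]
def proj(cam,p,cal=None):
    c=cal or vision.calibration(cam);K=np.array(c["K"]);k=c["k1"]
    q=np.array(c["orientation"]).T@(np.array(p)-np.array(c["xyz"]));u=np.array([q[0],-q[1]])/-q[2]
    u=u*(1+k*(u@u));return [K[1,1]*u[1]+K[1,2],K[0,0]*u[0]+K[0,2]]
def snap(cam,name):
    im=vision.read_camera(cam);cv2.imwrite(f"pics/{name}.png",np.array(im)[:,:,::-1]);return im
E
python3 - <<'E'
from h import *
np.set_printoptions(precision=4,suppress=True)
Z=dict(instrument=0,cover=.11,cover_grip=.138,catch=.11,release_top=.135,brush=.122,brush_tip=.13,tray=0,brush_slot=.004,flask_red=0,flask_clear=0,roll=0,spatula=.004)
for cam in("top","side"):
    snap(cam,cam+"0"); print(cam,vision.calibration(cam)["xyz"])
    for n,z in Z.items():
        for m in models.mark_of(n,cam)[:2]:
            print(n,round(m["p"],2),np.round(m["centre"]),atz(cam,m["centre"],z))
print(env.tip_extent,telemetry.observe())
E
cd pics; python3 -c "
import cv2,numpy as np
cv2.imwrite('both.png',cv2.resize(np.vstack([cv2.imread('top0.png'),cv2.imread('side0.png')]),(400,600)))"
```

```text
top [ 0.3953 -0.0078  1.0951]
instrument 0.89 [146. 192.] [0.6962 0.2276 0.    ]
instrument 0.7 [142. 163.] [0.7095 0.3043 0.    ]
cover 0.97 [139. 201.] [0.6808 0.1822 0.11  ]
catch 0.92 [200. 260.] [0.5309 0.0445 0.11  ]
release_top 0.64 [153. 193.] [0.6412 0.1963 0.135 ]
release_top 0.6 [198. 398.] [ 0.5216 -0.2694  0.135 ]
brush 0.68 [154. 193.] [0.6423 0.1993 0.122 ]
brush 0.45 [197. 400.] [ 0.5235 -0.2761  0.122 ]
brush_tip 0.96 [141. 163.] [0.6743 0.2678 0.13  ]
tray 0.74 [210. 395.] [ 0.507  -0.2965  0.    ]
tray 0.29 [224. 392.] [ 0.4708 -0.2868  0.    ]
brush_slot 0.82 [228. 392.] [ 0.4618 -0.2853  0.004 ]
flask_red 0.93 [146. 357.] [ 0.679  -0.2071  0.    ]
flask_clear 0.83 [150. 417.] [ 0.6638 -0.3624  0.    ]
flask_clear 0.19 [199. 397.] [ 0.5367 -0.3027  0.    ]
roll 0.61 [291. 132.] [0.321  0.3864 0.    ]
spatula 0.68 [200. 401.] [ 0.5309 -0.311   0.004 ]
side [0.0705 0.8029 0.6655]
instrument 0.63 [272. 178.] [0.6898 0.2343 0.    ]
cover 0.73 [227. 186.] [0.6917 0.1794 0.11  ]
cover_grip 0.66 [237. 233.] [0.537  0.1902 0.138 ]
catch 0.79 [219. 262.] [0.5418 0.0504 0.1
[... 501 characters left out ...]
   0.    ]
spatula 0.59 [198. 316.] [ 0.5444 -0.3115  0.004 ]
spatula 0.4 [202. 324.] [ 0.5067 -0.2978  0.004 ]
0.011 {'clock': 1.4, 'q': array([72.566 , 23.9158, -0.5902, 92.4539,  0.2682, 63.6379, -3.0358]), 'dq': array([-0.0648, -0.0767,  0.0773,  0.1159, -0.0426,  0.0619,  0.1496]), 'joint_efforts': array([  0.0013, -85.1007,   0.6385, -42.628 ,  -0.0487,   0.0137,
         0.    ]), 'tcp_pos': array([ 0.1624, -0.6035,  0.2164]), 'ee_rot': array([[ 0.9657,  0.2598, -0.    ],
       [ 0.2598, -0.9657,  0.0001],
       [-0.    , -0.0001, -1.    ]]), 'ft_force': array([ 0.0807,  0.2659, -0.8784]), 'torque': array([-0.009 , -0.0278,  0.046 ]), 'grip_force': 0.0, 'width': 0.09380614470119995}
```

View pics/top0.png

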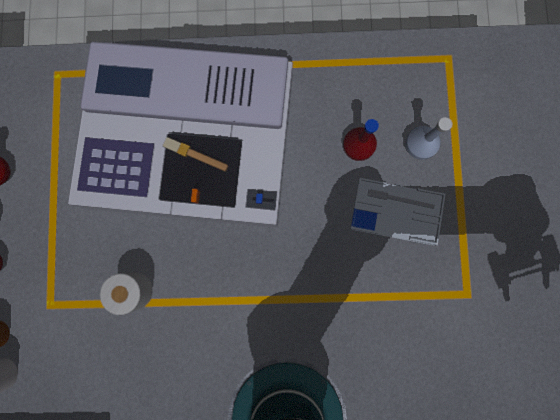

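View pics/side0.png

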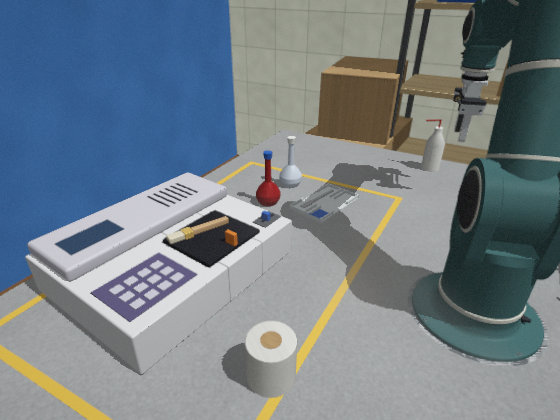

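The top view shows the brush on the cover, bristles at about (145,172) and handle end at (168,227). The orange grip is at (195,194), the blue release at (198,259), and the tray spans rows 180–243, cols 352–446 with its blue end at the left (220,365). The side view agrees.

Run:
```python
from h import *
im=cv2.imread('pics/top0.png')
a=cv2.resize(im[120:240,150:290],None,fx=4,fy=4,interpolation=cv2.INTER_CUBIC)[:, :560]
b=cv2.resize(im[172:252,342:456],None,fx=5,fy=5,interpolation=cv2.INTER_CUBIC)
cv2.imwrite('pics/a.png',a);cv2.imwrite('pics/b.png',b)
hsv=cv2.cvtColor(im,cv2.COLOR_BGR2HSV)
def comp(name,lo,hi,roi,z):
    m=cv2.inRange(hsv,lo,hi);k=np.zeros_like(m);r0,r1,c0,c1=roi;k[r0:r1,c0:c1]=m[r0:r1,c0:c1]
    p=np.argwhere(k>0).astype(float)
    if len(p)<5: return print(name,'none')
    W=np.array([atz('top',q,z)[:2] for q in p]);c=W.mean(0);e,v=np.linalg.eigh(np.cov(W.T));d=v[:,1]
    s=(W-c)@d;print(name,len(p),p.mean(0).round(1),c.round(4),'axis',d.round(3),'ext',s.min().round(3),s.max().round(3))
comp('brush',(8,60,90),(35,255,255),(130,180,155,235),.134)
comp('grip',(5,150,100),(15,255,255),(182,208,185,205),.154)
comp('release',(100,120,60),(125,255,255),(188,206,250,275),.135)
comp('blue',(100,120,40),(125,255,255),(200,240,345,385),.004)
```

```text
brush 377 [156.4 199.6] [0.6331 0.1811] axis [0.432 0.902] ext -0.067 0.055
grip 70 [195.  193.8] [0.54   0.1909] axis [-0.991  0.136] ext -0.014 0.014
release 71 [197.9 258.9] [0.5312 0.0458] axis [-0.997  0.075] ext -0.011 0.012
blue 409 [219.2 363.9] [ 0.486  -0.2143] axis [0.248 0.969] ext -0.03 0.03
```

View pics/a.png

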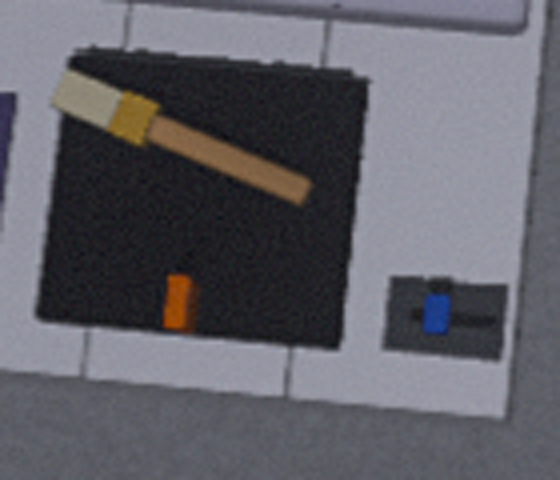

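View pics/b.png

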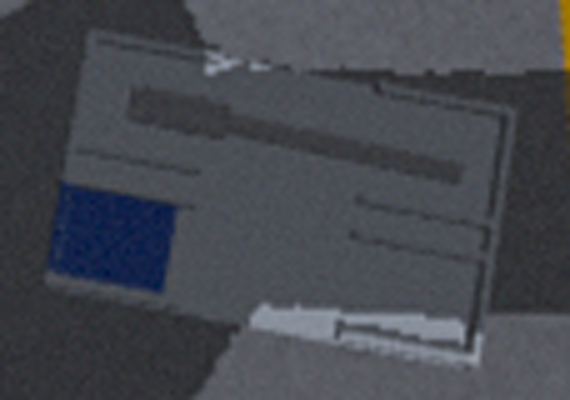

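The crops show the brush running from bristle end (61,88) to handle end (306,191), the grip at (179,302) and the release at (437,314). The tray corners are near (88,32), (517,108), (480,365) and (45,285), with the empty slot along the lower side and its blue end at the left.

Run:
```python
from h import *
np.set_printoptions(precision=4,suppress=True)
A=lambda x,y,z,o,f:atz('top',[o[0]+(y+.5)/f-.5,o[1]+(x+.5)/f-.5],z)
a=lambda x,y,z:A(x,y,z,(120,150),4); b=lambda x,y,z:A(x,y,z,(172,342),5)
t=a(62,88,.132);h=a(306,191,.138);d=(t-h)[:2];print('brush',t,h,(t+h)/2,np.linalg.norm(d),np.degrees(np.arctan2(d[1],d[0])))
C=[a(75,50,.122),a(368,78,.122),a(340,348,.122),a(37,320,.122)];m=sum(C)/4
print('cover c',m)
for i in range(4):
    e=(C[(i+1)%4]-C[i])[:2];print(np.linalg.norm(e),np.degrees(np.arctan2(e[1],e[0])))
C=[b(88,32,.014),b(517,108,.014),b(480,365,.014),b(45,285,.014)];m=sum(C)/4
print('tray c',m)
for i in range(4):
    e=(C[(i+1)%4]-C[i])[:2];print(np.linalg.norm(e),np.degrees(np.arctan2(e[1],e[0])))
```

```text
brush [0.6718 0.2622 0.132 ] [0.604  0.1192 0.138 ] [0.6379 0.1907 0.135 ] 0.15825810811443233 64.63227270975271
cover c [0.6057 0.1809 0.122 ]
0.17520784251086088 -97.76996686595683
0.16042066503238192 173.0035691202969
0.17785183071183044 82.83261112926688
0.16227714924350858 -7.935353491040853
tray c [ 0.5033 -0.2994  0.014 ]
0.22005913679902106 -102.21881108296867
0.1324737762753665 167.719271785234
0.22043988256465483 77.68725807120512
0.13211334700292143 -12.445893558079252
```

```bash
cat >> h.py <<'E'
from scipy.spatial.transform import Rotation as Ro, Slerp
def down(yaw):
    c,s=np.cos(np.radians(yaw)),np.sin(np.radians(yaw));return np.array([[c,s,0],[s,-c,0],[0,0,-1.]])
def plan(p1,R1,n,c,p0=None,R0=None):
    s=telemetry.observe();p0=np.array(s["tcp_pos"] if p0 is None else p0);R0=np.array(s["ee_rot"] if R0 is None else R0)
    sl=Slerp([0,1],Ro.from_matrix([R0,R1]));p,R=p0,R0;p1=np.array(p1)
    for i in range(1,n+1):
        t=p0+(p1-p0)*i/n;T=sl(i/n).as_matrix()
        d=np.round(R.T@(t-p)*100,2);w=np.round(Ro.from_matrix(R.T@T).as_rotvec(),3)+0.
        print([c,*map(float,d+0.),*map(float,w)],end=',\n' if i%8==0 else ',')
        p=p+R@d/100;R=R@Ro.from_rotvec(w).as_matrix()
    print();return p,R
E
python3 - <<'E'
from h import *
plan([.638,.191,.22],down(64.6),24,-1)
E
```

```text
[-1, 2.77, -2.68, -0.01, 0.0, 0.0, -0.036],[-1, 2.87, -2.58, -0.02, 0.0, 0.0, -0.036],[-1, 2.96, -2.48, -0.01, 0.0, 0.0, -0.036],[-1, 3.05, -2.36, -0.02, 0.0, 0.0, -0.036],[-1, 3.13, -2.26, -0.01, 0.0, 0.0, -0.036],[-1, 3.21, -2.14, -0.02, 0.0, 0.0, -0.036],[-1, 3.28, -2.03, -0.01, 0.0, 0.0, -0.036],[-1, 3.36, -1.9, -0.02, 0.0, 0.0, -0.036],
[-1, 3.42, -1.79, -0.01, 0.0, 0.0, -0.036],[-1, 3.48, -1.66, -0.02, 0.0, 0.0, -0.036],[-1, 3.54, -1.53, -0.01, 0.0, 0.0, -0.036],[-1, 3.6, -1.4, -0.02, 0.0, 0.0, -0.036],[-1, 3.64, -1.28, -0.01, 0.0, 0.0, -0.036],[-1, 3.68, -1.14, -0.02, 0.0, 0.0, -0.036],[-1, 3.73, -1.01, -0.01, 0.0, 0.0, -0.036],[-1, 3.76, -0.87, -0.02, 0.0, 0.0, -0.036],
[-1, 3.78, -0.74, -0.01, 0.0, 0.0, -0.036],[-1, 3.81, -0.6, -0.02, 0.0, 0.0, -0.037],[-1, 3.84, -0.46, -0.01, 0.0, 0.0, -0.036],[-1, 3.84, -0.33, -0.01, 0.0, 0.0, -0.036],[-1, 3.85, -0.18, -0.02, 0.0, 0.0, -0.036],[-1, 3.86, -0.04, -0.01, 0.0, 0.0, -0.036],[-1, 3.86, 0.09, -0.02, 0.0, 0.0, -0.036],[-1, 3.85, 0.23, -0.01, 0.0, 0.0, -0.036],
```

Call:
play_rows --pt "-1 2.8 -2.7 0 0 0 -0.036" --pt "-1 2.9 -2.6 0 0 0 -0.036" --pt "-1 3 -2.5 0 0 0 -0.036" --pt "-1 3 -2.4 0 0 0 -0.036" --pt "-1 3.1 -2.3 0 0 0 -0.036" --pt "-1 3.2 -2.1 0 0 0 -0.036" --pt "-1 3.3 -2 0 0 0 -0.036" --pt "-1 3.4 -1.9 0 0 0 -0.036"

```text
clock: 2.2
tcp_pos: [0.322, -0.3364, 0.2166]
ee_rot: [[0.851, 0.525, 0.0], [0.525, -0.851, -0.0], [-0.0, 0.0, -1.0]]
ft_force: [0.6, -0.7, 0.7]
width: 0.0937
grip_force: 0.0
```

Call:
play_rows --pt "-1 3.4 -1.8 0 0 0 -0.036" --pt "-1 3.5 -1.7 0 0 0 -0.036" --pt "-1 3.5 -1.5 0 0 0 -0.036" --pt "-1 3.6 -1.4 0 0 0 -0.036" --pt "-1 3.6 -1.3 0 0 0 -0.036" --pt "-1 3.7 -1.1 0 0 0 -0.036" --pt "-1 3.7 -1 0 0 0 -0.036" --pt "-1 3.8 -0.9 0 0 0 -0.036"

```text
clock: 3.0
tcp_pos: [0.4801, -0.0717, 0.2167]
ee_rot: [[0.668, 0.745, 0.0], [0.745, -0.668, -0.0], [0.0, 0.0, -1.0]]
ft_force: [0.5, -0.3, -0.6]
width: 0.0938
grip_force: 0.0
```

Call:
play_rows --pt "-1 3.8 -0.7 0 0 0 -0.036" --pt "-1 3.8 -0.6 0 0 0 -0.036" --pt "-1 3.8 -0.5 0 0 0 -0.036" --pt "-1 3.8 -0.3 0 0 0 -0.036" --pt "-1 3.8 -0.2 0 0 0 -0.036" --pt "-1 3.8 0 0 0 0 -0.036" --pt "-1 3.8 0.1 0 0 0 -0.036" --pt "-1 3.8 0.2 0 0 0 -0.036"

```text
clock: 3.8
tcp_pos: [0.6376, 0.1902, 0.2163]
ee_rot: [[0.429, 0.903, -0.0], [0.903, -0.429, -0.0], [-0.0, 0.0, -1.0]]
ft_force: [1.2, -1.0, 0.4]
width: 0.094
grip_force: 0.0
```

Run:
```python
from h import *
np.set_printoptions(precision=4,suppress=True)
cal=vision.calibration("wrist");im=snap("wrist","w1");cal=vision.calibration("wrist")
for n,z in dict(brush=.122,brush_tip=.13,cover_grip=.138,release_top=.135).items():
    for m in models.mark_of(n,"wrist")[:1]: print(n,m["p"],np.round(m["centre"]),atz("wrist",m["centre"],z,cal))
s=telemetry.observe();print(s["clock"],s["tcp_pos"],s["ee_rot"])
plan([.638,.191,.138],down(64.6),6,-1)
```

```text
brush 0.69 [208. 280.] [0.6386 0.1996 0.122 ]
brush_tip 0.94 [116. 280.] [0.6736 0.2733 0.13  ]
4.05 [0.6366 0.1885 0.2162] [[ 0.4301  0.9028 -0.0005]
 [ 0.9028 -0.4301 -0.0004]
 [-0.0006 -0.0003 -1.    ]]
[-1, 0.05, 0.0, 1.3, 0.0, 0.0, 0.0],[-1, 0.05, 0.01, 1.31, 0.0, 0.0, 0.0],[-1, 0.05, 0.0, 1.3, 0.0, 0.0, -0.001],[-1, 0.04, 0.0, 1.3, 0.0, 0.0, 0.0],[-1, 0.05, 0.0, 1.3, 0.0, 0.0, 0.0],[-1, 0.05, 0.01, 1.31, 0.0, 0.001, 0.0],
```

View pics/w1.png

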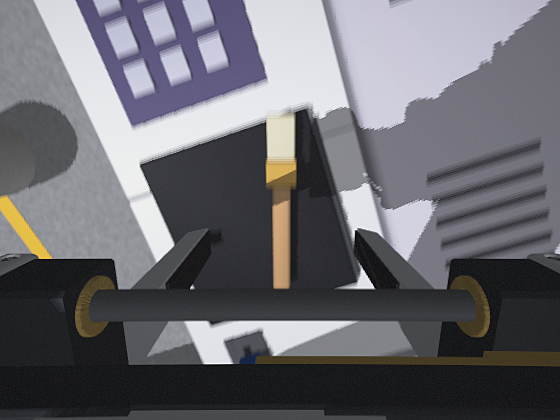

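The wrist view has the brush aligned with the tool axis and centred between the fingers: tip at (112,281), ferrule end at (186,281). I'm descending to grasp it.

Call:
play_rows --pt "-1 0.3 0 2 0 0 0" --pt "-1 0.3 0 2 0 0 0" --pt "-1 0.2 0 2 0 0 0" --pt "-1 0 0 1 0 0 0" --pt "-1 0 0 0.8 0 0 0" --pt "-1 0 0 0 0 0 0" --pt "0.6 0 0 0 0 0 0" --pt "1 0 0 0 0 0 0"

```text
clock: 4.85
tcp_pos: [0.6406, 0.1963, 0.1394]
ee_rot: [[0.43, 0.903, 0.001], [0.903, -0.43, 0.0], [0.001, 0.001, -1.0]]
ft_force: [0.0, -0.9, 0.8]
width: 0.0816
grip_force: 0.0
```

Call:
play_rows --pt "1 0 0 0 0 0 0" --pt "1 0 0 0 0 0 0" --pt "1 0 0 0 0 0 0" --pt "1 0 0 0 0 0 0"

```text
clock: 5.25
tcp_pos: [0.6403, 0.1963, 0.1385]
ee_rot: [[0.43, 0.903, 0.0], [0.903, -0.43, 0.0], [0.0, -0.0, -1.0]]
ft_force: [-0.0, 0.2, -0.9]
width: 0.0493
grip_force: 0.0
```

Call:
play_rows --pt "1 0 0 0 0 0 0" --pt "1 0 0 0 0 0 0" --pt "1 0 0 0 0 0 0" --pt "1 0 0 0 0 0 0" --pt "1 0 0 0 0 0 0" --pt "1 0 0 0 0 0 0"

```text
clock: 5.85
tcp_pos: [0.6402, 0.1963, 0.1385]
ee_rot: [[0.43, 0.903, -0.0], [0.903, -0.43, 0.0], [0.0, -0.0, -1.0]]
ft_force: [-0.1, -0.3, -0.4]
width: 0.0154
grip_force: 30.0
```

Run:
```python
from h import *
s=telemetry.observe();print(s["clock"],s["tcp_pos"],s["width"],s["grip_force"])
p=s["tcp_pos"]+np.array([0,0,.08])
print(plan([.470,-.288,.20],down(77.7),15,1,p,down(64.6)))
```

```text
5.85 [0.64023863 0.19627029 0.13845428] 0.015446061868790084 29.998052716255188
[1, -3.4, 0.36, 0.12, 0.0, 0.0, -0.015],[1, -3.41, 0.31, 0.13, 0.0, 0.0, -0.015],[1, -3.41, 0.26, 0.12, 0.0, 0.0, -0.016],[1, -3.42, 0.2, 0.12, 0.0, 0.0, -0.015],[1, -3.42, 0.15, 0.13, 0.0, 0.0, -0.015],[1, -3.42, 0.1, 0.12, 0.0, 0.0, -0.015],[1, -3.42, 0.05, 0.12, 0.0, 0.0, -0.016],[1, -3.42, -0.01, 0.12, 0.0, 0.0, -0.015],
[1, -3.42, -0.05, 0.13, 0.0, 0.0, -0.015],[1, -3.43, -0.11, 0.12, 0.0, 0.0, -0.015],[1, -3.41, -0.16, 0.12, 0.0, 0.0, -0.016],[1, -3.42, -0.22, 0.13, 0.0, 0.0, -0.015],[1, -3.41, -0.26, 0.12, 0.0, 0.0, -0.015],[1, -3.41, -0.32, 0.12, 0.0, 0.0, -0.015],[1, -3.4, -0.37, 0.13, 0.0, 0.0, -0.016],
(array([ 0.46998446, -0.28799106,  0.19995428]), array([[ 0.21267681,  0.9771226 ,  0.        ],
       [ 0.9771226 , -0.21267681,  0.        ],
       [ 0.        ,  0.        , -1.        ]]))
```

Call:
play_rows --pt "1 0 0 -0.5 0 0 0" --pt "1 0 0 -1.5 0 0 0" --pt "1 0 0 -2.5 0 0 0" --pt "1 -1.5 0.2 -2.5 0 0 0" --pt "1 -3 0.3 -1 0 0 -0.015" --pt "1 -3.4 0.3 0 0 0 -0.015" --pt "1 -3.4 0.2 0 0 0 -0.015" --pt "1 -3.4 0.2 0 0 0 -0.015"

```text
clock: 6.65
tcp_pos: [0.5904, 0.0562, 0.2198]
ee_rot: [[0.374, 0.927, 0.001], [0.927, -0.374, -0.0], [0.0, 0.001, -1.0]]
ft_force: [0.8, -0.2, -1.2]
width: 0.0157
grip_force: 30.0
```

Call:
play_rows --pt "1 -3.4 0.1 0 0 0 -0.02" --pt "1 -3.4 0.1 0 0 0 -0.02" --pt "1 -3.4 0 0 0 0 -0.02" --pt "1 -3.4 0 0 0 0 -0.02" --pt "1 -3.4 -0.1 0 0 0 -0.02" --pt "1 -3.4 -0.2 0 0 0 -0.02" --pt "1 -3.4 -0.3 0 0 0 -0.02" --pt "1 -3.4 -0.3 0 0 0 -0.02"

```text
clock: 7.45
tcp_pos: [0.4997, -0.2007, 0.2198]
ee_rot: [[0.221, 0.975, 0.001], [0.975, -0.221, -0.001], [-0.0, 0.001, -1.0]]
ft_force: [0.3, 0.4, -0.4]
width: 0.0158
grip_force: 30.0
```

Run:
```python
from h import *
s=telemetry.observe();print(s["clock"],s["tcp_pos"],s["ee_rot"],s["width"],s["grip_force"])
print(plan([.467,-.2915,.14],down(77.7),4,1))
```

```text
7.45 [ 0.49972399 -0.20069015  0.21982411] [[ 2.21020338e-01  9.75268551e-01  1.12398196e-03]
 [ 9.75269076e-01 -2.21019585e-01 -7.56716778e-04]
 [-4.89580051e-04  1.26343464e-03 -9.99999082e-01]] 0.015826980463586937 29.99778538942337
[1, -2.39, -0.3, 2.0, 0.0, 0.0, -0.002],[1, -2.4, -0.3, 1.99, 0.001, 0.0, -0.002],[1, -2.39, -0.31, 2.0, 0.0, 0.0, -0.002],[1, -2.39, -0.31, 2.0, 0.0, 0.0, -0.002],
(array([ 0.46699679, -0.29147758,  0.13996208]), array([[ 2.13211197e-01,  9.77006123e-01,  1.48054498e-04],
       [ 9.77006009e-01, -2.13211090e-01, -5.38623685e-04],
       [-4.94671777e-04,  2.59490735e-04, -9.99999844e-01]]))
```

Call:
play_rows --pt "1 -2.4 -0.3 2 0 0 -0.002" --pt "1 -2.4 -0.3 2 0 0 -0.002" --pt "1 -2.4 -0.3 2 0 0 -0.002" --pt "1 -2.4 -0.3 2 0 0 -0.002" --pt "1 0 0 0 0 0 0"

```text
clock: 7.95
tcp_pos: [0.4652, -0.2932, 0.1371]
ee_rot: [[0.218, 0.976, -0.003], [0.976, -0.218, 0.001], [0.0, -0.003, -1.0]]
ft_force: [0.3, 0.6, -0.7]
width: 0.0157
grip_force: 30.0
```

Run:
```python
from h import *
snap("wrist","w2");cal=vision.calibration("wrist");z=telemetry.observe()["tcp_pos"];print(z)
for n,h in dict(brush=z[2]-.016,brush_tip=z[2]-.008,brush_slot=.004,tray=0,spatula=.004).items():
    for m in models.mark_of(n,"wrist")[:1]: print(n,m["p"],np.round(m["centre"]),atz("wrist",m["centre"],h,cal))
print(telemetry.observe()["tcp_pos"])
```

```text
[ 0.46659302 -0.29151651  0.13841228]
brush 0.84 [243. 284.] [ 0.46860711 -0.29397383  0.12241228]
brush_tip 0.64 [118. 281.] [ 0.48398925 -0.21508515  0.13041228]
tray 0.66 [197. 315.] [ 0.50340721 -0.29494241  0.        ]
spatula 0.64 [198. 347.] [ 0.53608398 -0.30324439  0.004     ]
[ 0.46815189 -0.28989892  0.13947016]
```

View pics/w2.png

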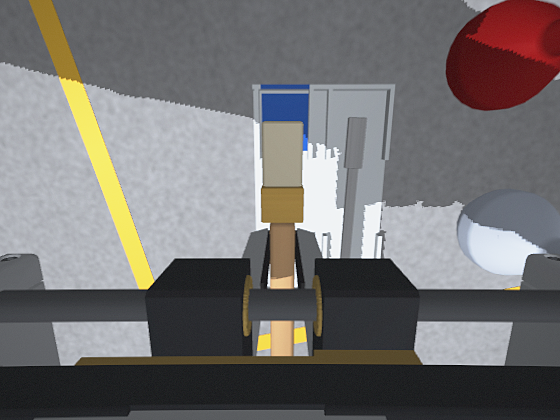

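The brush is centred in the grip, tip at (120,282). The blue slot end spans cols 261–310 at row 105.

Run:
```python
from h import *
cal=vision.calibration("wrist");s=telemetry.observe();R=s["ee_rot"];p=s["tcp_pos"];print(p,R[:,0])
for rc,z in [([92,285.5],.004),([115,285.5],.004),([85,285],.014),([85,324],.014)]:
    w=atz("wrist",rc,z,cal);print(w,(R.T@(w-p))*100)
u=np.array([np.cos(np.radians(77.7)),np.sin(np.radians(77.7))])
plan([.467,-.2915,.0210],down(77.7),8,1)
```

```text
[ 0.46815189 -0.28989892  0.13947016] [ 2.13006389e-01  9.77050724e-01 -4.01125098e-04]
[ 0.49629664 -0.18329811  0.004     ] [11.0203755   0.46142946 13.54321463]
[ 0.49177087 -0.20434731  0.004     ] [ 8.86735989  0.46759962 13.54408636]
[ 0.49670411 -0.17847559  0.014     ] [11.49983841  0.39983253 12.54294045]
[ 0.53269579 -0.18635125  0.014     ] [11.496992    4.08415589 12.5477812 ]
[1, -0.02, -0.01, 1.48, 0.0, 0.0, 0.0],[1, -0.02, -0.01, 1.48, 0.0, 0.0, 0.0],[1, -0.03, -0.02, 1.48, 0.0, 0.0, 0.0],[1, -0.02, -0.01, 1.48, 0.001, 0.0, 0.0],[1, -0.02, -0.01, 1.48, 0.0, 0.0, 0.0],[1, -0.02, -0.01, 1.49, 0.0, 0.0, 0.0],[1, -0.02, -0.01, 1.48, 0.0, 0.0, 0.0],[1, -0.03, -0.01, 1.48, 0.0, 0.0, 0.0],
```

Call:
play_rows --pt "1 0 0.1 1.5 0 0 0" --pt "1 0 0.1 2 0 0 0" --pt "1 0 0.1 2 0 0 0" --pt "1 0 0 2 0 0 0" --pt "1 0 0 2 0 0 0" --pt "1 0 0 1.2 0 0 0" --pt "1 0 0 0.8 0 0 0" --pt "1 0 0 0 0 0 0"

```text
clock: 9.05
tcp_pos: [0.47, -0.2908, 0.0226]
ee_rot: [[0.214, 0.977, -0.001], [0.977, -0.214, 0.001], [0.001, -0.001, -1.0]]
ft_force: [0.0, 0.3, 1.2]
width: 0.0159
grip_force: 30.0
```

Call:
play_rows --pt "1 0 0 0 0 0 0"

```text
clock: 9.15
tcp_pos: [0.4706, -0.2912, 0.0239]
ee_rot: [[0.214, 0.977, 0.0], [0.977, -0.214, -0.0], [-0.0, 0.0, -1.0]]
ft_force: [-0.2, 0.3, 0.0]
width: 0.0155
grip_force: 30.0
```

Call:
play_rows --pt "1 0 0 0.2 0 0 0" --pt "1 0 0 0 0 0 0" --pt "0.2 0 0 0 0 0 0" --pt "0.2 0 0 0 0 0 0" --pt "0.2 0 0 0 0 0 0" --pt "0.2 0 0 0 0 0 0" --pt "0.2 0 0 0 0 0 0"

```text
clock: 9.85
tcp_pos: [0.4703, -0.2912, 0.0215]
ee_rot: [[0.214, 0.977, 0.0], [0.977, -0.214, 0.0], [0.0, 0.0, -1.0]]
ft_force: [0.2, 0.1, -0.1]
width: 0.0374
grip_force: 0.0
```

Call:
play_rows --pt "0.2 0 0 -1 0 0 0" --pt "0.2 0 0 -2 0 0 0" --pt "0.2 0 0 -3 0 0 0" --pt "0.2 0 0 -4 0 0 0" --pt "0.2 0 0 -4 0 0 0" --pt "0.2 0 0 -4 0 0 0" --pt "0.2 0 0 -2 0 0 0" --pt "0.2 0 0 0 0 0 0"

```text
clock: 10.65
tcp_pos: [0.4714, -0.2916, 0.2251]
ee_rot: [[0.214, 0.977, 0.004], [0.977, -0.214, -0.003], [-0.002, 0.005, -1.0]]
ft_force: [0.2, 0.8, 1.1]
width: 0.0377
grip_force: 0.0
```

Run:
```python
from h import *
snap("wrist","w3");cal=vision.calibration("wrist")
for n,h in dict(brush=.004,brush_tip=.012,brush_slot=.004,tray=0,spatula=.004).items():
    for m in models.mark_of(n,"wrist")[:1]: print(n,m["p"],np.round(m["centre"]),atz("wrist",m["centre"],h,cal))
s=telemetry.observe();print(s)
```

```text
brush 0.62 [191. 281.] [ 0.46965861 -0.29638688  0.004     ]
brush_tip 0.85 [127. 282.] [ 0.48895004 -0.2142139   0.012     ]
brush_slot 0.87 [188. 280.] [ 0.46956524 -0.29114738  0.004     ]
tray 0.91 [185. 304.] [ 0.50214777 -0.29564374  0.        ]
spatula 0.67 [186. 327.] [ 0.53229516 -0.30272075  0.004     ]
{'clock': 10.95, 'q': array([ 54.06588105,  18.90495737, -31.19166919, 101.73910443,
        10.87635483,  62.45173351,   6.79837817]), 'dq': array([ 0.03165241, -0.04055305, -0.09434362, -0.21623068,  0.00446804,
       -0.00941606, -0.00105088]), 'joint_efforts': array([ 6.99340738e-02, -7.00751925e+01, -7.28527084e+00, -4.14676130e+01,
       -4.79505595e-02,  3.08493292e-02,  1.53095912e-04]), 'tcp_pos': array([ 0.46987807, -0.29094981,  0.22056618]), 'ee_rot': array([[ 2.14247957e-01,  9.76778537e-01, -1.22574217e-03],
       [ 9.76778959e-01, -2.14246654e-01,  1.11224409e-03],
       [ 8.23804998e-04, -1.43557519e-03, -9.99998630e-01]]), 'ft_force': array([-0.73286716,  0.75282822, -0.21080937]), 'torque': array([-0.0318232 , -0.08644328, -0.00295412]), 'grip_force': 0.0, 'width': 0.03741211186244899}
```

View pics/w3.png

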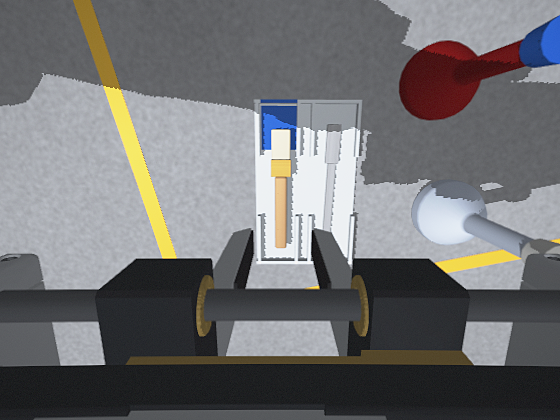

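The brush lies flat in the slot, from tip (130,282) to handle end (247,281), with bristles to the blue end. Next is the grip.

Run:
```python
from h import *
plan([.5405,.190,.20],down(172.6),16,-1)
```

```text
[-1, 3.03, -0.21, 0.13, 0.0, 0.0, -0.104],[-1, 3.04, 0.1, 0.13, 0.0, 0.0, -0.103],[-1, 3.01, 0.41, 0.13, 0.0, 0.0, -0.104],[-1, 2.95, 0.73, 0.14, 0.0, 0.0, -0.103],[-1, 2.86, 1.02, 0.13, 0.0, -0.001, -0.104],[-1, 2.73, 1.32, 0.13, 0.0, 0.0, -0.104],[-1, 2.59, 1.59, 0.12, 0.0, 0.0, -0.103],[-1, 2.41, 1.85, 0.13, 0.0, 0.0, -0.104],
[-1, 2.21, 2.09, 0.13, 0.0, 0.0, -0.103],[-1, 1.97, 2.31, 0.13, 0.0, 0.0, -0.104],[-1, 1.73, 2.5, 0.13, 0.0, 0.0, -0.104],[-1, 1.46, 2.66, 0.13, 0.0, 0.0, -0.103],[-1, 1.18, 2.8, 0.13, 0.0, -0.001, -0.104],[-1, 0.88, 2.91, 0.12, 0.0, 0.0, -0.103],[-1, 0.57, 2.99, 0.13, 0.0, 0.0, -0.104],[-1, 0.27, 3.02, 0.13, 0.0, 0.0, -0.104],
```

Call:
play_rows --pt "0 3 -0.2 0.1 0 0 -0.104" --pt "0 3 0.1 0.1 0 0 -0.104" --pt "0 3 0.4 0.1 0 0 -0.104" --pt "0 3 0.7 0.1 0 0 -0.104" --pt "0 2.9 1 0.1 0 0 -0.104" --pt "0 2.7 1.3 0.1 0 0 -0.104" --pt "0 2.6 1.6 0.1 0 0 -0.104" --pt "0 2.4 1.9 0.1 0 0 -0.104"

```text
clock: 11.75
tcp_pos: [0.5047, -0.0495, 0.2129]
ee_rot: [[-0.581, 0.814, -0.001], [0.814, 0.581, 0.0], [0.001, -0.0, -1.0]]
ft_force: [0.9, -0.3, -0.5]
width: 0.0471
grip_force: 0.0
```

Call:
play_rows --pt "0 2.2 2.1 0.1 0 0 -0.104" --pt "0 2 2.3 0.1 0 0 -0.104" --pt "0 1.7 2.5 0.1 0 0 -0.104" --pt "0 1.5 2.7 0.1 0 0 -0.104" --pt "0 1.2 2.8 0.1 0 0 -0.104" --pt "0 0.9 2.9 0.1 0 0 -0.104" --pt "0 0.6 3 0.1 0 0 -0.104" --pt "0 0.3 3 0.1 0 0 -0.104"

```text
clock: 12.55
tcp_pos: [0.538, 0.1917, 0.2048]
ee_rot: [[-0.993, 0.118, -0.001], [0.118, 0.993, 0.0], [0.001, -0.0, -1.0]]
ft_force: [0.4, -0.5, -0.3]
width: 0.0468
grip_force: 0.0
```

Run:
```python
from h import *
np.set_printoptions(precision=4,suppress=True)
im=snap("wrist","w4");cal=vision.calibration("wrist")
for n,h in dict(cover_grip=.138,release_top=.135).items():
    for m in models.mark_of(n,"wrist")[:1]: print(n,m["p"],np.round(m["centre"]),atz("wrist",m["centre"],h,cal))
hsv=cv2.cvtColor(np.array(im),cv2.COLOR_RGB2HSV);k=np.argwhere(cv2.inRange(hsv,(5,150,90),(15,255,255))>0);print(len(k),k.mean(0) if len(k) else 0,k.min(0),k.max(0))
s=telemetry.observe();print(s["clock"],s["tcp_pos"],s["ee_rot"],s["q"])
plan([.5405,.190,.138],down(172.6),4,0)
```

```text
cover_grip 0.71 [216. 285.] [0.537  0.2002 0.138 ]
release_top 0.86 [231. 117.] [0.5358 0.0556 0.135 ]
773 [221.4204 286.7219] [200 277] [242 296]
12.7 [0.5375 0.1924 0.2047] [[-0.9929  0.1191 -0.0018]
 [ 0.1191  0.9929  0.0013]
 [ 0.0019  0.0011 -1.    ]] [ 19.7895  29.1867 -56.5174  99.6513  26.369   65.7161  38.5544]
[0, -0.09, -0.05, 1.67, 0.0, 0.0, 0.002],[0, -0.08, -0.06, 1.66, 0.001, -0.001, 0.003],[0, -0.08, -0.05, 1.67, 0.0, 0.0, 0.002],[0, -0.09, -0.05, 1.67, 0.0, -0.001, 0.003],
```

View pics/w4.png

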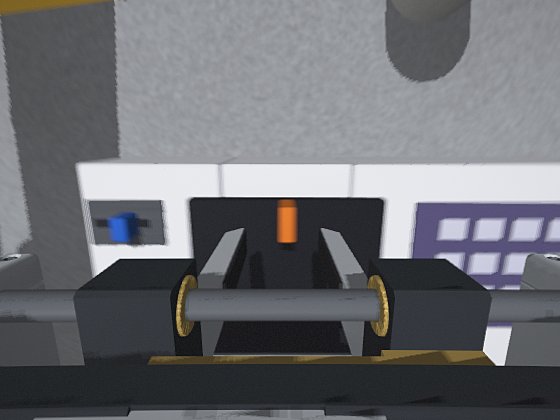

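The orange fin (rows 200–242, cols 277–296) lies between the fingers. I'm descending and pinching.

Call:
play_rows --pt "0 -0.1 0 1.7 0 0 0" --pt "0 -0.1 0 2 0 0 0" --pt "0 -0.1 0 1.6 0 0 0" --pt "0 0 0 1 0 0 0" --pt "0 0 0 0.3 0 0 0" --pt "0 0 0 0 0 0 0" --pt "0.5 0 0 0 0 0 0" --pt "0.6 0 0 0 0 0 0"

```text
clock: 13.5
tcp_pos: [0.5414, 0.1903, 0.1401]
ee_rot: [[-0.992, 0.123, 0.001], [0.123, 0.992, 0.0], [-0.001, 0.0, -1.0]]
ft_force: [-0.0, -0.3, -0.5]
width: 0.0342
grip_force: 0.0
```

Call:
play_rows --pt "1 0 0 0 0 0 0" --pt "1 0 0 0 0 0 0" --pt "1 0 0 0 0 0 0" --pt "1 0 0 0 0 0 0" --pt "1 0 0 0 0 0 0"

```text
clock: 14.0
tcp_pos: [0.5416, 0.1926, 0.1401]
ee_rot: [[-0.993, 0.121, 0.002], [0.121, 0.993, 0.004], [-0.001, 0.004, -1.0]]
ft_force: [4.1, 13.0, -4.4]
width: 0.0118
grip_force: 30.0
```

Call:
play_rows --pt "1 0 0.2 0 0 0 0" --pt "1 0 0.1 0 0 0 0" --pt "1 0 0 0 0 0 0"

```text
clock: 14.3
tcp_pos: [0.5415, 0.1928, 0.1395]
ee_rot: [[-0.992, 0.123, -0.0], [0.123, 0.992, -0.001], [0.0, -0.001, -1.0]]
ft_force: [-0.9, -2.9, 2.7]
width: 0.0117
grip_force: 30.0
```

Call:
play_rows --pt "1 0 0 -0.15 0 0 0" --pt "1 0 0 -0.15 0 0 0" --pt "1 0 0 0 0 0 0"

```text
clock: 14.6
tcp_pos: [0.542, 0.1927, 0.1424]
ee_rot: [[-0.992, 0.123, 0.0], [0.123, 0.992, 0.0], [-0.0, 0.0, -1.0]]
ft_force: [6.1, -0.5, -5.5]
width: 0.0117
grip_force: 30.0
```

Call:
play_rows --pt "1 0 0 -0.15 0 0 0" --pt "1 0 0 0 0 0 0"

```text
clock: 14.8
tcp_pos: [0.5422, 0.1927, 0.144]
ee_rot: [[-0.992, 0.123, 0.001], [0.123, 0.992, 0.0], [-0.001, 0.0, -1.0]]
ft_force: [6.5, -0.8, -7.6]
width: 0.0116
grip_force: 30.0
```

Call:
play_rows --pt "1 0 0 -0.1 0 0 0" --pt "1 0 0 0 0 0 0"

```text
clock: 15.0
tcp_pos: [0.5423, 0.1927, 0.1449]
ee_rot: [[-0.992, 0.123, 0.001], [0.123, 0.992, 0.0], [-0.001, 0.0, -1.0]]
ft_force: [7.2, -1.3, -7.4]
width: 0.0116
grip_force: 30.0
```

Call:
play_rows --pt "1 0 0 -0.1 0 0 0" --pt "1 0 0 0 0 0 0"

```text
clock: 15.2
tcp_pos: [0.5424, 0.1927, 0.146]
ee_rot: [[-0.992, 0.123, 0.001], [0.123, 0.992, 0.0], [-0.001, 0.0, -1.0]]
ft_force: [8.5, -0.2, -7.0]
width: 0.0117
grip_force: 30.0
```

Call:
play_rows --pt "1 -0.15 0 -0.1 0 0 0" --pt "1 0 0 -0.1 0 0 0" --pt "1 0 0 0 0 0 0"

```text
clock: 15.5
tcp_pos: [0.543, 0.1926, 0.1478]
ee_rot: [[-0.992, 0.123, -0.0], [0.123, 0.992, -0.0], [0.0, -0.0, -1.0]]
ft_force: [3.1, -2.6, -5.9]
width: 0.0122
grip_force: 30.0
```

Call:
play_rows --pt "1 -0.05 0 -0.15 0 0 0" --pt "1 -0.05 0 -0.15 0 0 0" --pt "1 0 0 0 0 0 0"

```text
clock: 15.8
tcp_pos: [0.5439, 0.1925, 0.1511]
ee_rot: [[-0.992, 0.123, -0.0], [0.123, 0.992, -0.001], [0.0, -0.001, -1.0]]
ft_force: [0.7, -4.6, -4.5]
width: 0.0121
grip_force: 30.0
```

Run:
```python
from h import *
im=snap("side","s2")
cv2.imwrite('pics/s2c.png',cv2.resize(im[180:290,130:300,::-1],None,fx=4,fy=4,interpolation=cv2.INTER_CUBIC))
```

```text
(no output)
```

View pics/s2c.png

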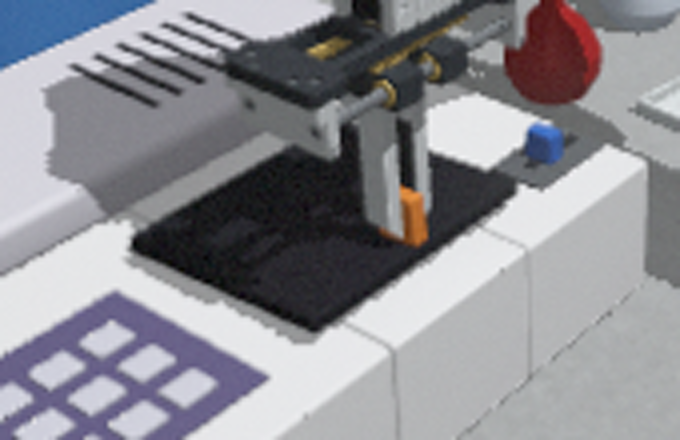

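The picture shows the cover's near edge raised with shadow below it, and the force stays low. It isn't caught, so I'll keep following its arc.

Run:
```python
from h import *
s=telemetry.observe();p=s["tcp_pos"];R=s["ee_rot"];print(s["ft_force"],p)
R0=down(173);c=np.array([.9925,-.122,0]);y=np.array([.122,.9925,0])
H=np.array([.5415,.1928,.1395])+.145*c-[0,0,.0295]
for i in range(1,25):
    th=.08+(1.13-.08)*i/24;ti=.4*i/24
    t=H+Ro.from_rotvec(y*th).apply(-.145*c+[0,0,.0295]);T=Ro.from_rotvec(y*ti).as_matrix()@R0
    d=np.round(R.T@(t-p)*100,2);w=np.round(Ro.from_matrix(R.T@T).as_rotvec(),3)
    print(i,d,w);p=p+R@d/100;R=R@Ro.from_rotvec(w).as_matrix()
print(p)
```

```text
[ 0.12031362 -4.80484557 -4.86063982] [0.54387545 0.19256957 0.15094258]
1 [-0.24 -0.01 -0.62] [-0.     0.016 -0.001]
2 [-0.21  0.   -0.62] [-0.     0.017  0.   ]
3 [-0.22  0.   -0.6 ] [-0.     0.017  0.   ]
4 [-0.24  0.   -0.6 ] [-0.001  0.016  0.   ]
5 [-0.26  0.   -0.6 ] [0.    0.017 0.   ]
6 [-0.28  0.   -0.58] [0.    0.017 0.   ]
7 [-0.29  0.   -0.58] [0.    0.016 0.   ]
8 [-0.3   0.   -0.57] [0.    0.017 0.   ]
9 [-0.33  0.   -0.56] [0.    0.017 0.   ]
10 [-0.33  0.   -0.56] [0.    0.016 0.   ]
11 [-0.35  0.   -0.54] [0.    0.017 0.   ]
12 [-0.37  0.   -0.53] [0.    0.017 0.   ]
13 [-0.38  0.   -0.53] [0.    0.016 0.   ]
14 [-0.39  0.   -0.51] [0.    0.017 0.   ]
15 [-0.41  0.   -0.5 ] [0.    0.017 0.   ]
16 [-0.42  0.   -0.49] [0.    0.016 0.   ]
17 [-0.44  0.   -0.48] [0.    0.017 0.   ]
18 [-0.44  0.   -0.47] [0.    0.017 0.   ]
19 [-0.46  0.   -0.46] [0.    0.016 0.   ]
20 [-0.48  0.   -0.44] [0.    0.017 0.   ]
21 [-0.48  0.   -0.43] [0.    0.017 0.   ]
22 [-0.49  0.   -0.42] [0.    0.016 0.   ]
23 [-0.51  0.   -0.4 ] [0.    0.017 0.   ]
24 [-0.52  0.   -0.39] [0.    0.017 0.   ]
[0.65050139 0.17936135 0.25371546]
```

Call:
play_rows --pt "1 -0.2 -0.1 -0.6 0 0.017 0" --pt "1 -0.2 0 -0.6 0 0.017 0" --pt "1 -0.2 0 -0.6 0 0.017 0" --pt "1 -0.25 0 -0.6 0 0.017 0" --pt "1 -0.25 0 -0.6 0 0.017 0" --pt "1 -0.3 0 -0.6 0 0.017 0" --pt "1 -0.3 0 -0.6 0 0.017 0" --pt "1 -0.3 0 -0.55 0 0.017 0"

```text
clock: 16.65
tcp_pos: [0.5666, 0.1894, 0.1975]
ee_rot: [[-0.983, 0.122, -0.136], [0.121, 0.993, 0.018], [0.137, 0.001, -0.991]]
ft_force: [2.3, 5.4, -8.0]
width: 0.0119
grip_force: 30.0
```

Call:
play_rows --pt "1 -0.3 0 -0.55 0 0.017 0" --pt "1 -0.35 0 -0.55 0 0.017 0" --pt "1 -0.35 0 -0.55 0 0.017 0" --pt "1 -0.35 0 -0.55 0 0.017 0" --pt "1 -0.4 0 -0.5 0 0.017 0" --pt "1 -0.4 0 -0.5 0 0.017 0" --pt "1 -0.4 0 -0.5 0 0.017 0" --pt "1 -0.4 0 -0.5 0 0.017 0"

```text
clock: 17.45
tcp_pos: [0.6032, 0.1847, 0.2324]
ee_rot: [[-0.955, 0.122, -0.269], [0.117, 0.993, 0.033], [0.271, 0.0, -0.963]]
ft_force: [1.1, 4.2, -10.0]
width: 0.012
grip_force: 30.0
```

Call:
play_rows --pt "1 -0.45 0 -0.5 0 0.017 0" --pt "1 -0.45 0 -0.45 0 0.017 0" --pt "1 -0.45 0 -0.45 0 0.017 0" --pt "1 -0.5 0 -0.45 0 0.017 0" --pt "1 -0.5 0 -0.45 0 0.017 0" --pt "1 -0.5 0 -0.4 0 0.017 0" --pt "1 -0.5 0 -0.4 0 0.017 0" --pt "1 -0.5 0 -0.4 0 0.017 0"

```text
clock: 18.25
tcp_pos: [0.6502, 0.1787, 0.2527]
ee_rot: [[-0.91, 0.122, -0.397], [0.112, 0.993, 0.049], [0.4, -0.0, -0.917]]
ft_force: [-2.6, 3.7, -9.9]
width: 0.0117
grip_force: 30.0
```

Run:
```python
from h import *
im=snap("side","s3");s=telemetry.observe();print(s["clock"],s["tcp_pos"],s["ft_force"],s["width"],s["grip_force"])
for m in models.mark_of("cover_grip","side")[:1]:
    o,v=ray("side",m["centre"]);n=np.array([.122,.9925,0]);t=(np.array([.5415,.1928,0])-o)@n/(v@n);w=o+v*t
    H=np.array([.6854,.1751,.110]);d=w-H;a=np.arctan2(d[2],-d@np.array([.9925,-.122,0]));print(m,w,'theta',a-np.arctan2(.028,.145),np.linalg.norm(d))
d=s["tcp_pos"]-np.array([.6854,.1751,.110]);print('tcp theta',np.arctan2(d[2],-d@np.array([.9925,-.122,0]))-np.arctan2(.0295,.145),np.linalg.norm(d))
cv2.imwrite('pics/s3c.png',cv2.resize(im[130:290,100:300,::-1],None,fx=3.5,fy=3.5,interpolation=cv2.INTER_CUBIC))
```

```text
18.3 [0.65084695 0.17868403 0.25273182] [-3.12393556  1.72143202 -0.68180261] 0.011916494892398866 29.991948902606964
{'centre': [180.1, 196.9], 'p': 0.6} [0.63671212 0.18109634 0.2592593 ] theta 1.0625098501747419 0.1571139863214255
tcp theta 1.131394619262043 0.14689837472171527
```

View pics/s3c.png

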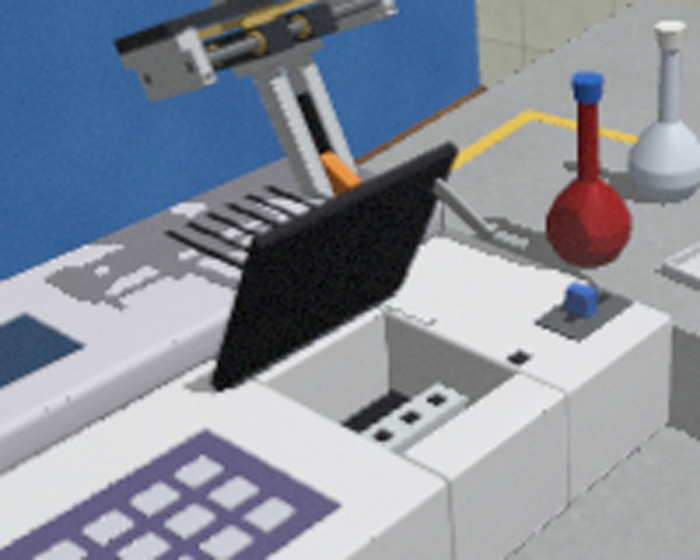

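The cover stands open at about 1.06–1.13 rad, with the fin still pinched. I'll let it settle and hand in.

Call:
play_rows --pt "1 0 0 0 0 0 0" --pt "1 0 0 0 0 0 0" --pt "1 0 0 0 0 0 0" --pt "1 0 0 0 0 0 0" --pt "1 0 0 0 0 0 0" --pt "1 0 0 0 0 0 0"

```text
clock: 18.95
tcp_pos: [0.6503, 0.1787, 0.2527]
ee_rot: [[-0.911, 0.122, -0.394], [0.112, 0.992, 0.049], [0.397, -0.0, -0.918]]
ft_force: [-1.7, 3.4, -12.9]
width: 0.0118
grip_force: 30.0
```

```bash
python3 -c "
from rig import order
print(order.close_job())"
```

```text
the job is handed in; nothing more can be done
None
```

The job is handed in (no verdict was returned): the brush is flat in its slot with bristles to the blue end, the tug found the cover not caught so I left the release alone, and the arm is holding the cover open at an estimated 1.06–1.13 rad.

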